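# Close the strainer housing: seat the disc, screw on the ring

## Task

Close the small strainer housing: first set the steel strainer disc flat into the housing's mouth, knob up, and let go of it. Then put the blue hex ring over it and screw it down clockwise until it just comes up against its stop, so that the disc is clamped on its seal. Work gently, do not tighten so hard that the housing twists in its clamp, and leave the glassware round it where it stands.

Things in the scene. Friction and masses are not known exactly. Their poses are not given: they have to be found in the camera images.
- stand: Fixed round stand (dark foot 90 mm across, 9 mm high, four bolts, grey clamp collar 70 mm across up to 20 mm height) that holds the aluminium strainer housing: barrel 54 mm across up to 54 mm height, two hose nozzles along +y and -y (30 mm up, reaching 57 mm from the axis), threaded neck on top (42 mm across, 49 mm over the thread). Origin: centre of the foot's underside, z up.
- housing (a joint): How far the housing has been twisted round in its stand's clamp, rad: 0 at the start, growing anticlockwise seen from above (tightening too hard makes it negative). The clamp holds by friction and slips as soon as more than 0.65 N m acts on it about the vertical.
- mouth (a point): Centre of the housing's open mouth, at rim height (74 mm above the worktop). The mouth is a round hole of 36 mm diameter; 4 mm below the rim lies a sprung black rubber seal (2.4 N preload, then 4 N/mm), on which the disc comes to rest; the ring screwed home presses disc and seal down by about 2.4 mm.
- thread (a point): On the housing's axis, 68 mm above the worktop: entry of the right-hand thread outside the neck; 4 starts 90 degrees apart, falling 6.6 mm per quarter turn. The angle of the starts differs each time and no pose tells it. Turned clockwise from above, a ring slides down by its own weight and runs in; from where it is set down to its solid stop takes 60 to 180 degrees.
- disc_mid (a point): Loose strainer disc, 50 g, lying knob up: steel, 34 mm diameter, 7 mm thick, lower edge bevelled 1.6 mm, with an orange cylindrical knob (12 mm diameter, 16 mm high) on its centre; 23 mm high in all. This point is on its axis, 11.5 mm above its underside; z along the knob. Seated without the ring it lies 7.5 mm above the mouth point; clamped by the ring fully home, about 5.1 mm above it.
- ring_mid (a point): Loose blue ring nut, 160 g, right way up: ribbed skirt (58 mm diameter, up to 16.5 mm) and above it a hexagonal collar (40 mm across flats, 16.5 to 34.4 mm above the underside), 24 mm hole through it. This point: on its axis, 17.2 mm above its underside, z up; flats face its own +x, -x and every 60 degrees. Skirt bore 51 mm; 4 thread lugs in it (44 mm between them), 1 to 4 mm above its lower edge.
- ring_top (a point): Centre of the ring nut's top face, 34.4 mm above its underside, axes as ring_mid. Set on the neck before it is screwed, it stands 26 to 33 mm above the mouth point; home, 22 to 23.5 mm. Turning it takes hardly any moment at first, 0.1 to 0.2 N m near home (more if the gripper does not follow it down); at the stop the moment rises steeply, within 0.1 rad: 0.3 to 0.45 N m is firm.
- beaker_left: Clear plastic beaker, 61 mm wide, 72 mm high; bystander. Origin at the centre of its underside.
- beaker_right: Clear plastic beaker, 61 mm wide, 72 mm high; bystander. Origin at the centre of its underside.
- amber_bottle: Amber reagent bottle with black cap, 55 mm wide, 115 mm high; bystander. Origin at the centre of its underside.
- sample_vial: Glass sample vial with black cap, 23 mm wide, 59 mm high; bystander. Origin at the centre of its underside.
Things that resemble listed ones, but are neither listed nor needed, are in the scene too. Leave any green or white look-alike of the part that bears ring_mid alone.

How it is judged:
By the outcome, as a careful person would: the job done as asked, in the order asked, and still so for the second after the job is handed in, with the robot touching nothing.
It also fails if it takes over 72 s, if anything falls off the work surface, if the arm or the gripper's body presses on something with over 40 N, if the wrist force passes 120 N, or if a joint passes its speed limit or range.

## Robot

A 6-joint arm with a two-finger parallel gripper is mounted at the origin on a cart in front of the work surface, level with it; the furniture and walls round the work are solid. World frame = base frame: x ahead of the robot, y to its left, z up, the work surface at z = 0. Lengths are in mm, angles in rad, forces in N, time in s.
With the tool pointing down it reaches from about 300 to 775 mm from the base axis. Payload 14.6 kg.
Tool frame: the origin (TCP) lies between the finger pads; the fingertips stand 19 mm ahead of it and the grasp point (between the pads) is the TCP; z points along the fingers, y is the line along which they close (so a half turn about z gives the same grasp; the last joint's range is limited). The gripper opens to 94 mm and grips with 3 to 60 N. Pads are 16 mm wide; open, the fingers measure 119 mm over their backs; the gripper's body (75 mm by 177 mm) begins 78 mm behind the grasp point.
Start: joints at [1.233, 0.3, 1.521, -0, 1.321, -0.067], TCP at [147.124, 529.947, 224.446] pointing down, gripper open.
Joint ranges: [-3.03, 3.03], [-0.79, 2.21], [0.23, 2.52], [-1.04, 4.18], [0, 3.07], [-2.55, 2.55]. Speed limits (rad/s): [2.22, 2.22, 2.57, 3.14, 3.14, 3.14].

## Interface

Orientations are given as [roll, pitch, yaw] about the fixed x, y, z axes, in that order (R = Rz(yaw) Ry(pitch) Rx(roll)).
In Python, from cell import monitor, imaging, job, find_in, trace gives the robot as it stands. The module is installed in compiled form; this text tells all that it offers.
- The arm moves only by the tool arm_command, never from a script. Its argument "steps" is a list of rows, each a list of 5 numbers: the opening, from 0 (shut) to 1 (fully open), then the shift along the tool's x, y, z in mm, then the turn about the tool's z in degrees. In form: [[gripper, dx, dy, dz, turn], ...]. A call has 1 to 20 rows; each row is the pose to reach, as a shift and turn from the pose commanded when the call began, along the tool's axes at that moment; what a row does not reach only later rows make up. A row lasts 1/8 s, in which the tool goes at most 62.5 mm and 10.7 degrees, less where a joint would pass 70% of its speed; a pose out of reach is approached as far as the arm can. A call with a gripper value outside its range is refused whole. The fingers move at their own pace and stop on an object; "force" is the grip in N (left out, the last holds). Time passes only in rows, so rows that repeat a pose let the fingers close. It gives the time, the measured TCP pose, the force, the opening and the grip force at its end, in the units of the state.
- monitor.read_state(): the state, without advancing time (a new reading comes with each control period).
- imaging.camera(name): name is "scene" or "side" or "wrist"; returns a dict with "img" (384x512x3 uint8, red, green, blue), "mtx" (3x3 intrinsics, pixels), "view" (4x4, takes a point from world to camera coordinates). Camera axes: x right, y down, z forward; pixel columns grow to the right and rows downward; lengths in mm; the calibration is good to about 2 mm. A picture is of the moment at which its call begins. There is no depth.
- job.sign_off(): hands the job in; it is judged then, once.
Trained networks look in a picture, given as the dict that the camera call returned (one of the last four; its "shot" number tells which), for a name from the list of things; names that differ only in an ending like _2 or _b are one class to them, and where a whole thing is asked for, a point or a joint stands for the part that bears it (a point fixed in the world has none). Each returns a list of dicts, best first, with "p" (0 to 1); they miss things now and then, are a little off and sometimes report something else, mostly with a low value. They report only what shows in the picture. A call takes as long as a camera call. They do not tell look-alikes from the thing itself.
- find_in(picture, target): "rect" ([centre column, centre row, width, height] in pixels, round what is visible of it).
- trace(picture, target): "region" (384x512 bool, what is visible of it) and "rect" ([centre column, centre row, width, height] in pixels, round what is visible of it).
The state is a dict: "clock": time; "joints": joint angles; "qd": joint speeds; "effort": joint torques, N m; "eef_pos": TCP position; "eef_rot": TCP orientation; "wrist_force": force on the tool from outside, world axes, zero at the start; "moment": the same for the moment, N m; "finger_gap": finger opening in mm; "finger_force": force on a finger pad.
Only numpy, scipy, OpenCV 4.12 (cv2) and the standard library are available. Lean on these libraries where they do the work, as an engineer would, in place of code of your own. Each camera call takes 0.05 s, during which the arm holds its last target. There are 200 camera calls.

## Working session

There is one attempt and no reset: what is moved stays moved. The work goes in short steps, Python scripts to look and compute and a tool call to move; the robot and the scene stay as the last step left them, time stands still between calls to the robot, and variables do not carry over. Pictures are saved under pics/ and viewed, at most 10 in all, crops included, and the job is handed in when it is done.

Besides the shell and the picture viewer there is one more tool, called after "Emit:" by a JSON object that holds its "method" and its "body". arm_command: Moves the arm, as the interface text tells. Its arguments: {"type":"object","properties":{"steps":{"type":"array","items":{"type":"array","items":{"type":"number"}}},"force":{"type":"number"}},"required":["steps"]}

```bash
mkdir -p pics; cat > h.py <<'E'
import numpy as np,cv2
from cell import monitor,imaging,job,find_in,trace
def ray(p,u,v):
    V=np.array(p["view"]);K=np.array(p["mtx"]);R=V[:3,:3];t=V[:3,3]
    d=R.T@np.linalg.inv(K)@[u,v,1];return -R.T@t,d
def onz(p,u,v,z):
    c,d=ray(p,u,v);return (c+d*(z-c[2])/d[2]).round(1)
def proj(p,X):
    V=np.array(p["view"]);c=V[:3,:3]@X+V[:3,3];q=np.array(p["mtx"])@c;return q[:2]/q[2]
def save(p,n,box=None,s=1):
    im=p["img"][...,::-1]
    if box: im=im[box[1]:box[3],box[0]:box[2]]
    cv2.imwrite("pics/"+n,cv2.resize(im,None,fx=s,fy=s,interpolation=cv2.INTER_CUBIC))
def tri(ps,uvs):
    A=np.zeros((3,3));b=np.zeros(3)
    for p,(u,v) in zip(ps,uvs):
        c,d=ray(p,u,v);d/=np.linalg.norm(d);M=np.eye(3)-np.outer(d,d);A+=M;b+=M@c
    return np.linalg.solve(A,b).round(1)
E
python3 - <<'E'
from h import *
s=monitor.read_state();print({k:np.round(v,3) for k,v in s.items()})
a=imaging.camera("scene");b=imaging.camera("side")
cv2.imwrite("pics/ab.png",cv2.resize(np.vstack([a["img"],b["img"]])[...,::-1],(400,600)))
save(a,"a.png",s=1.5);save(b,"b.png",s=1.5)
for n,p in(("scene",a),("side",b)):
    c,d=ray(p,256,192);print(n,c.round(),d.round(2))
    for t in ["stand","disc_mid","ring_mid","beaker_left","amber_bottle","sample_vial"]:
        print(t,[(np.round(f["p"],2),np.round(f["rect"]).tolist()) for f in find_in(p,t)])
E
```

```text
{'clock': np.float64(0.0), 'joints': array([ 1.233,  0.3  ,  1.522,  0.   ,  1.321, -0.067]), 'qd': array([-0.001, -0.   , -0.001,  0.001,  0.   , -0.001]), 'effort': array([ 3.0000e-03, -5.3181e+01, -3.5273e+01,  7.1000e-02,  2.4000e-02,
       -0.0000e+00]), 'eef_pos': array([147.033, 529.747, 223.881]), 'eef_rot': array([-3.14 , -0.   ,  2.871]), 'wrist_force': array([ 0.184, -0.103, -0.847]), 'moment': array([ 0.013, -0.071,  0.036]), 'finger_force': np.float64(0.0), 'finger_gap': np.float64(93.69)}
scene [ -48. -350.  573.] [ 0.73  0.41 -0.55]
stand [(np.float64(0.62), [239.0, 210.0, 51.0, 43.0])]
disc_mid [(np.float64(0.7), [296.0, 290.0, 16.0, 17.0])]
ring_mid [(np.float64(0.84), [144.0, 215.0, 25.0, 25.0]), (np.float64(0.73), [204.0, 254.0, 29.0, 28.0]), (np.float64(0.64), [176.0, 232.0, 26.0, 25.0])]
beaker_left [(np.float64(0.83), [206.0, 176.0, 25.0, 32.0]), (np.float64(0.52), [240.0, 208.0, 51.0, 36.0])]
amber_bottle [(np.float64(0.64), [297.0, 170.0, 26.0, 50.0])]
sample_vial [(np.float64(0.53), [295.0, 291.0, 20.0, 20.0]), (np.float64(0.49), [190.0, 198.0, 10.0, 21.0])]
side [ 429. 1017.  493.] [ 0.18 -0.91 -0.38]
stand [(np.float64(0.86), [269.0, 213.0, 35.0, 38.0]), (np.float64(0.7), [224.0, 238.0, 25.0, 38.0])]
disc_mid [(np.float64(0.6), [330.0, 193.0, 13.0, 8.0])]
ring_mid [(np.float64(0.91), [302.0, 266.0, 31.0, 27.0]), (np.float64(0.65), [328.0, 224.0, 22.0, 19.0])]
beaker_left [(np.float64(0.76), [224.0, 240.0, 24.0, 39.0])]
amber_bottle [(np.float64(0.65), [205.0, 194.0, 20.0, 44.0])]
sample_vial [(np.float64(0.5), [260.0, 240.0, 14.0, 30.0])]
```

View pics/a.png

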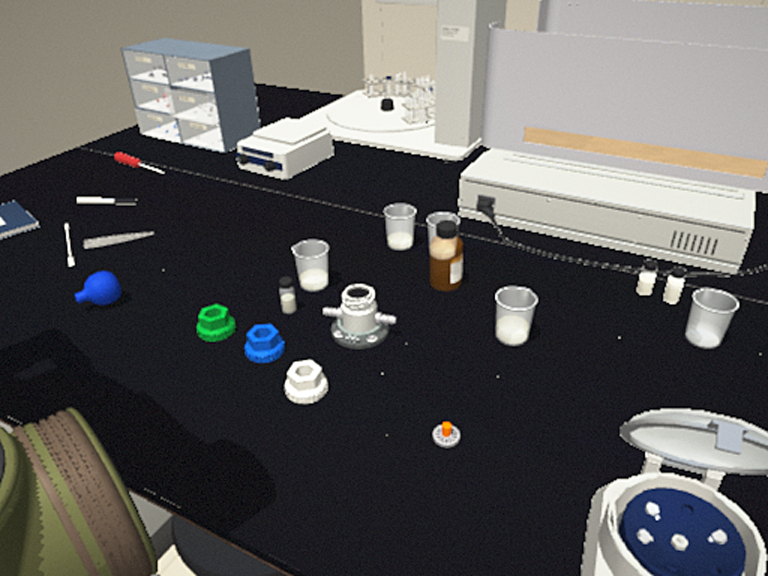

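View pics/b.png

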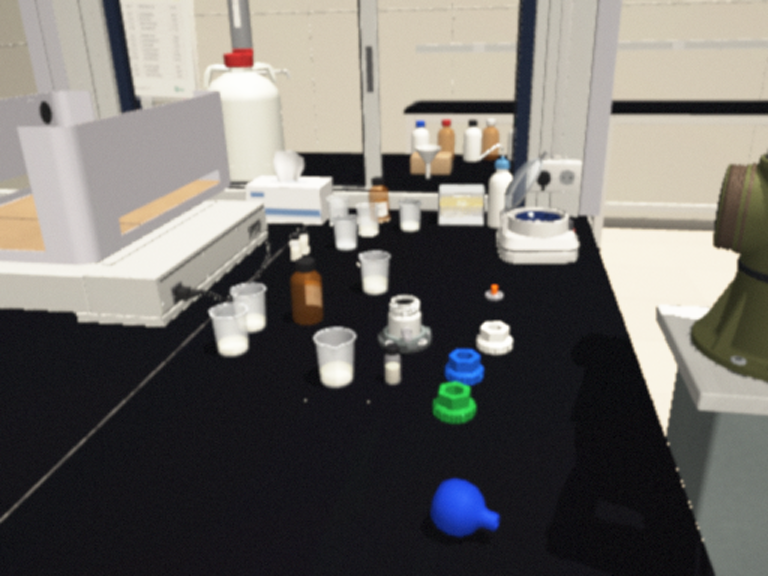

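Both views: the blue hex ring is at scene (176,229) / side (309,244). Possible confusions are the green nut (144,215), the white nut (204,254) and the blue rubber bulb (67,192). The disc with its orange knob is at scene (297,290) / side (329,195), and the housing at scene (239,205) / side (270,214).

```bash
python3 - <<'E'
from h import *
a=imaging.camera("scene");b=imaging.camera("side");w=imaging.camera("wrist")
def cent(p,t,near):
    L=[f for f in trace(p,t) if np.hypot(f["rect"][0]-near[0],f["rect"][1]-near[1])<12]
    if not L: return near
    return L[0]["rect"][:2]
for t,u,v,z in [("ring_mid",(176,231),(309,244),17),("disc_mid",(297,290),(329,195),10),("ring_mid",(204,254),(329,224),17),("ring_mid",(144,215),(303,266),17),("mouth",(238.5,194.5),(269.5,200),74)]:
    if t!="mouth": u=cent(a,t,u);v=cent(b,t,v)
    print(t,np.round(u),np.round(v),tri([a,b],[u,v]),onz(a,*u,z),onz(b,*v,z))
for n,u,z in [("beakerL",(208.5,190),5),("vial",(192,206),5),("bott",(297,188),5),("beakerR",(342,225),5)]: print(n,onz(a,*u,z))
s=monitor.read_state()
V=w["view"];print((-V[:3,:3].T@V[:3,3]).round(1),V[:3,:3].round(3),w["mtx"])
cv2.imwrite("pics/c.png",np.hstack([cv2.resize(a["img"][195:275,120:220],(500,400)) ])[...,::-1])
E
```

```text
ring_mid [176. 231.] [308. 242.] [481.4 153.   14.7] [475.1 150.2  17. ] [483.9 153.3  17. ]
disc_mid [297. 291.] [330. 195.] [ 445.5 -155.1    6.8] [ 441.8 -156.2   10. ] [ 445.9 -148.5   10. ]
ring_mid [204. 254.] [326. 224.] [446.5  53.5  13.6] [441.8  50.9  17. ] [447.4  58.5  17. ]
ring_mid [144. 213.] [302. 267.] [490.8 256.6  16.8] [494.1 257.1  17. ] [488.4 259.8  17. ]
mouth [238. 194.] [270. 200.] [589.1  54.2  73.3] [590.   54.1  74. ] [587.8  57.9  74. ]
beakerL [661.1 190.3   5. ]
vial [582.7 185.7   5. ]
bott [773.3 -10.4   5. ]
beakerR [ 676.6 -164.2    5. ]
[ 68.6 552.4 384.1] [[ 0.267  0.964 -0.   ]
 [ 0.924 -0.256  0.283]
 [ 0.273 -0.076 -0.959]] [[270.93085349   0.         253.84316669]
 [  0.         270.93085349 189.81857524]
 [  0.           0.           1.        ]]
```

View pics/c.png

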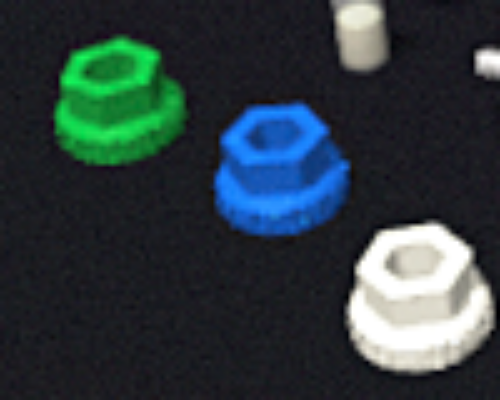

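The crop confirms that the middle nut, at scene (176,231), is the blue hex ring. Green is to its left and white to its right. Next I'll go above the disc.

```bash
cat >> h.py <<'E'
def go(x,y,z,yaw):
    s=monitor.read_state();p=np.array(s["eef_pos"]);w=s["eef_rot"][2]
    d=np.array([x,y,z])-p;c,n=np.cos(w),np.sin(w)
    t=np.degrees((w-yaw+np.pi)%(2*np.pi)-np.pi)
    print("t",round(s["clock"],2),"pos",p.round(1),"yaw",round(w,3),"gap",round(s["finger_gap"],1),"ff",round(s["finger_force"],1),"F",np.round(s["wrist_force"],1),"M",np.round(s["moment"],2),"j6",round(s["joints"][5],2))
    print("MOVE",(c*d[0]+n*d[1]).round(1),(n*d[0]-c*d[1]).round(1),(-d[2]).round(1),"turn",t.round(1),"j6 at goal",round(np.arctan2(y,x)+np.pi/2-yaw,2))
E
python3 - <<'E'
from h import *
a=imaging.camera("scene")
print(onz(a,390,350,0),onz(a,420,280,100),onz(a,395,315,60))
go(445,-154,110,1.236)
E
```

```text
[ 404.3 -336.2    0. ] [ 475.4 -350.8  100. ] [ 423.8 -329.8   60. ]
t 1.3 pos [147.1 529.9 224.4] yaw 2.871 gap 94.1 ff 0.0 F [ 0.5  0.2 -0.1] M [ 0.01 -0.03 -0.02] j6 -0.07
MOVE -470.0 -579.3 114.4 turn 93.7 j6 at goal 0.0
```

Emit:
{"method": "arm_command", "body": {"steps": [[0.5,-470,-579,0,94],[0.5,-470,-579,0,94],[0.5,-470,-579,0,94],[0.5,-470,-579,0,94],[0.5,-470,-579,0,94],[0.5,-470,-579,0,94],[0.5,-470,-579,0,94],[0.5,-470,-579,0,94],[0.5,-470,-579,0,94],[0.5,-470,-579,0,94],[0.5,-470,-579,0,94],[0.5,-470,-579,0,94],[0.5,-470,-579,60,94],[0.5,-470,-579,114,94],[0.5,-470,-579,114,94],[0.5,-470,-579,114,94],[0.5,-470,-579,114,94]]}}

```text
clock: 3.42
eef_pos: [446.1, -154.0, 112.7]
eef_rot: [3.138, 0.0, 1.23]
wrist_force: [-0.6, -0.4, 0.1]
finger_gap: 47.3
finger_force: 0.0
```

```bash
cat >> h.py <<'E'
def blob(p,lo,hi,near=None,minpx=20):
    m=cv2.inRange(cv2.cvtColor(p["img"],cv2.COLOR_RGB2HSV),lo,hi)
    n,l,st,c=cv2.connectedComponentsWithStats(m)
    return sorted([(int(st[i,4]),c[i].round(1).tolist(),st[i,:4].tolist()) for i in range(1,n) if st[i,4]>=minpx],reverse=True)
E
python3 - <<'E'
from h import *
w=imaging.camera("wrist")
B=blob(w,(5,150,100),(22,255,255));print(B[:3])
for f in trace(w,"disc_mid")[:2]: print(f["p"],f["rect"],onz(w,*f["rect"][:2],5))
if B: print("orange",onz(w,*B[0][1],17))
save(w,"w1.png");go(445,-154,27,1.236)
E
```

```text
[(4094, [301.1, 366.3], [138, 355, 299, 20]), (295, [171.2, 310.6], [164, 286, 16, 55]), (233, [337.1, 313.7], [329, 287, 16, 54])]
0.81 [255.6, 191.0, 32.5, 34.4] [ 450.2 -152.     5. ]
orange [ 429.6 -377.4   17. ]
t 3.52 pos [ 445.8 -153.9  112. ] yaw 1.23 gap 47.0 ff 0.0 F [-0.4 -0.3  0.6] M [-0.12  0.03 -0.07] j6 -0.07
MOVE -0.4 -0.7 85.0 turn -0.3 j6 at goal 0.0
```

View pics/w1.png

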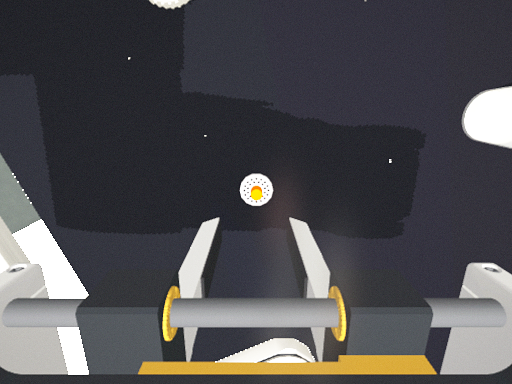

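The wrist view shows the disc at (256,190) with its knob at (256,192), centred between the fingers. I'll move to the grasp.

```bash
python3 - <<'E'
from h import *
w=imaging.camera("wrist")
m=cv2.inRange(cv2.cvtColor(w["img"],cv2.COLOR_RGB2HSV),(5,150,100),(30,255,255));m[230:]=0
ys,xs=np.nonzero(m);print(xs.mean(),ys.mean(),xs.min(),xs.max(),ys.min(),ys.max())
k=onz(w,xs.mean(),ys.mean(),17);print(k)
go(449.5,-152.5,28,1.23)
E
```

```text
256.63358778625957 192.77862595419847 251 262 186 199
[ 451.3 -150.3   17. ]
t 3.58 pos [ 445.6 -153.8  111.7] yaw 1.23 gap 47.2 ff 0.0 F [-0.4  0.5  0.3] M [-0.12  0.09 -0.01] j6 -0.07
MOVE 2.5 3.2 83.7 turn 0.0 j6 at goal 0.01
```

Emit:
{"method": "arm_command", "body": {"steps": [[0.5,4,3.5,30,0],[0.5,4,3.5,60,0],[0.5,4,3.5,75,0],[0.5,4,3.5,83,0],[0.5,4,3.5,83,0],[0,4,3.5,83,0],[0,4,3.5,83,0],[0,4,3.5,83,0],[0,4,3.5,83,0],[0,4,3.5,83,0]], "force": 12}}

```text
clock: 4.82
eef_pos: [449.8, -151.1, 27.6]
eef_rot: [3.141, 0.0, 1.23]
wrist_force: [-0.8, 0.2, 2.2]
finger_gap: 11.3
finger_force: 12.0
```

```bash
python3 - <<'E'
from h import *
go(590,54,165,0.9)
print(monitor.read_state()["joints"].round(2) if hasattr(monitor.read_state()["joints"],"round") else 0)
E
```

```text
t 4.83 pos [ 449.8 -151.1   27.6] yaw 1.23 gap 11.3 ff 12.0 F [-0.8  0.2  2.2] M [0.03 0.16 0.  ] j6 -0.06
MOVE 240.2 63.6 -137.4 turn 18.9 j6 at goal 0.76
[-0.4   0.41  1.9   0.    0.83 -0.06]
```

Emit:
{"method": "arm_command", "body": {"steps": [[0,0,0,-60,0],[0,45,16,-120,0],[0,100,34,-137,0],[0,150,50,-137,0],[0,180,64,-137,0],[0,180,64,-137,0],[0,180,64,-137,0],[0,180,64,-137,0]]}}

```text
clock: 5.82
eef_pos: [569.7, -3.6, 164.5]
eef_rot: [-3.141, 0.0, 1.229]
wrist_force: [-1.0, -0.2, 0.4]
finger_gap: 11.4
finger_force: 12.0
```

```bash
python3 - <<'E'
from h import *
w=imaging.camera("wrist");save(w,"w2.png",s=1.5)
for t in("stand","disc_mid"): print(t,[(f["p"],np.round(f["rect"],1)) for f in find_in(w,t)][:2])
print(proj(w,np.array([590,54,74])))
go(590,54,165,1.23)
E
```

```text
stand [(0.96, array([254.9, 125.4,  79.7,  94.9]))]
disc_mid [(0.87, array([253.8, 228.2,  38.1,  48.6]))]
[252.53738902 135.43234567]
t 5.97 pos [570.   -3.4 164.6] yaw 1.229 gap 11.6 ff 12.0 F [-0.4 -0.4  0.4] M [-0.06  0.06  0.05] j6 0.27
MOVE 60.8 -0.4 -0.4 turn -0.0 j6 at goal 0.43
```

View pics/w2.png

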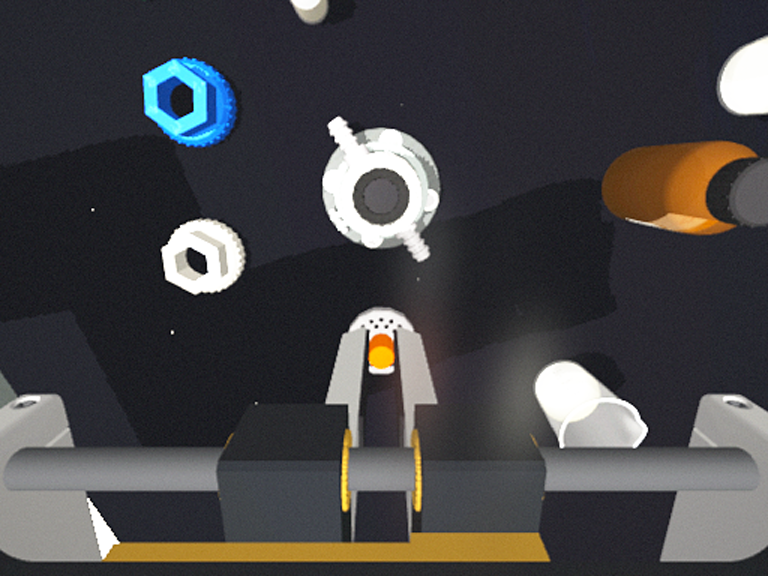

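The mouth is the dark circle at (254,130) in raw pixels. The disc is held upright at (254,213), with its knob top at (254,238). I'll measure both from this picture.

```bash
cat >> h.py <<'E'
def mouthfit(p,guess,r=24,thr=110):
    g=cv2.cvtColor(p["img"],cv2.COLOR_RGB2GRAY)
    m=(g<thr).astype(np.uint8);yy,xx=np.mgrid[:384,:512]
    m[np.hypot(xx-guess[0],yy-guess[1])>r]=0
    n,l=cv2.connectedComponents(m);k=l[int(guess[1]),int(guess[0])]
    if k==0:
        i=np.argmin(np.where(l>0,np.hypot(xx-guess[0],yy-guess[1]),1e9));k=l.flat[i]
    c=max(cv2.findContours((l==k).astype(np.uint8),cv2.RETR_EXTERNAL,cv2.CHAIN_APPROX_NONE)[0],key=len)
    return cv2.fitEllipse(cv2.convexHull(c))
def circ3(p,pix,z):
    """least-squares world circle through pixels on plane z"""
    P=np.array([onz(p,*q,z)[:2] for q in pix]);A=np.c_[2*P,np.ones(len(P))]
    s=np.linalg.lstsq(A,(P**2).sum(1),rcond=None)[0];return s[:2].round(1),round(float(np.sqrt(s[2]+s[:2]@s[:2])),1)
E
python3 - <<'E'
from h import *
w=imaging.camera("wrist")
e=mouthfit(w,(254,130));print(e)
pix=cv2.ellipse2Poly((int(e[0][0]*16),int(e[0][1]*16)),(int(e[1][0]*8),int(e[1][1]*8)),int(e[2]),0,360,15)/16
print("mouth",circ3(w,pix,74),onz(w,*e[0],74))
hsv=cv2.cvtColor(w["img"],cv2.COLOR_RGB2HSV)
m=cv2.inRange(hsv,(5,150,100),(35,255,255));m[260:]=0;m[:,:230]=0;m[:,280:]=0
ys,xs=np.nonzero(m);print(xs.min(),xs.max(),ys.min(),ys.max());
for r in range(ys.min(),ys.max()+1,2): print(r,hsv[r,254],np.nonzero(m[r])[0][[0,-1]])
s=monitor.read_state();t=s["eef_pos"]
print("tcp px",proj(w,np.array(t)))
for h in(17.5,11.5): print(proj(w,np.array(t)+[0,0,-27.6+h+11.5]))
# disc white top front edge
g=w["img"][195:235,254];print(g.sum(1).tolist())
V=w["view"];R=V[:3,:3];print("disc top far edge pred",proj(w,np.array(t)+[17*np.cos(1.23)*1,17*np.sin(1.23),-20.6]),proj(w,np.array(t)+[17*np.cos(1.23)*1,17*np.sin(1.23),-27.6]))
E
```

```text
((253.41192626953125, 130.76153564453125), (36.78566360473633, 37.14756393432617), 99.60177612304688)
mouth (array([592.3,  57.6]), 16.5) [592.4  57.9  74. ]
245 262 223 245
223 [ 13 255 236] [251 257]
225 [ 14 255 238] [248 260]
227 [ 14 255 237] [246 261]
229 [ 13 255 236] [246 262]
231 [ 22 255 255] [246 262]
233 [ 24 255 255] [246 262]
235 [ 23 255 255] [246 262]
237 [ 23 255 255] [246 262]
239 [ 23 255 255] [245 262]
241 [ 22 255 255] [246 262]
243 [ 22 255 255] [247 260]
245 [ 23 248 255] [252 256]
tcp px [252.34142482 242.98879128]
[252.33010241 244.0078006 ]
[252.37744559 239.74694745]
[103, 100, 110, 98, 104, 100, 105, 121, 95, 219, 427, 512, 678, 742, 741, 746, 697, 324, 60, 549, 731, 748, 745, 747, 742, 737, 739, 554, 337, 334, 353, 345, 344, 350, 342, 372, 443, 457, 456, 453]
disc top far edge pred [252.4472905  207.56408081] [252.49375965 204.25799718]
```

Emit:
{"method": "arm_command", "body": {"steps": [[0,5,0,30,0],[0,10,0,53,0],[0,10,0,53,0],[0,10,0,53,0],[0,10,0,53,0]]}}

```text
clock: 6.65
eef_pos: [574.0, 6.4, 112.6]
eef_rot: [3.14, -0.0, 1.23]
wrist_force: [0.2, -0.4, -0.3]
finger_gap: 11.4
finger_force: 12.0
```

```bash
python3 - <<'E'
from h import *
w=imaging.camera("wrist")
s=monitor.read_state();t=np.array(s["eef_pos"]);yw=s["eef_rot"][2];print(t.round(1),yw)
g0=proj(w,np.array([591.5,56.5,74.]));print(g0)
for thr in(80,110,150):
    e=mouthfit(w,g0,r=32,thr=thr);print(np.round(e[0],1),np.round(e[1],1))
    pix=cv2.ellipse2Poly((int(e[0][0]*16),int(e[0][1]*16)),(int(e[1][0]*8),int(e[1][1]*8)),int(e[2]),0,360,15)/16
    c,r=circ3(w,pix,74);d=c-t[:2];print(c,r,"tool",(np.cos(yw)*d[0]+np.sin(yw)*d[1]).round(1),(np.sin(yw)*d[0]-np.cos(yw)*d[1]).round(1))
hsv=cv2.cvtColor(w["img"],cv2.COLOR_RGB2HSV)
m=cv2.inRange(hsv,(18,150,200),(35,255,255));m[260:]=0;m[:,:230]=0;m[:,280:]=0
ys,xs=np.nonzero(m);k=((xs.min()+xs.max())/2,(ys.min()+ys.max())/2);d=onz(w,*k,t[2]-4.6)[:2]-t[:2]
print(k,"knob tool",(np.cos(yw)*d[0]+np.sin(yw)*d[1]).round(1),(np.sin(yw)*d[0]-np.cos(yw)*d[1]).round(1))
E
```

```text
[573.9   6.4 112.4] 1.23001093339435
[252.1236467  153.00250424]
[250.7 149.4] [39.7 45.2]
[591.2  59.1] 15.5 tool 55.4 -1.3
[252.6 150. ] [44.8 45.5]
[592.4  58.1] 16.5 tool 54.9 0.2
[252.6 150.3] [45.3 46.1]
[592.4  57.9] 16.7 tool 54.7 0.2
(np.float64(253.5), np.float64(238.0)) knob tool 1.3 0.8
```

Emit:
{"method": "arm_command", "body": {"steps": [[0,25,-0.3,-5,0],[0,53.6,-0.7,-3,0],[0,53.6,-0.7,0,0],[0,53.6,-0.7,6,0],[0,53.6,-0.7,9,0],[0,53.6,-0.7,10.5,0],[0,53.6,-0.7,12,0],[0,53.6,-0.7,13,0],[0,53.6,-0.7,13,0]]}}

```text
clock: 7.82
eef_pos: [590.8, 57.4, 98.4]
eef_rot: [-3.142, 0.0, 1.23]
wrist_force: [-0.8, 0.1, -1.0]
finger_gap: 11.5
finger_force: 12.0
```

```bash
python3 - <<'E'
from h import *
w=imaging.camera("wrist");a=imaging.camera("scene")
go(592,57,97.6,1.23)
im=np.vstack([cv2.resize(w["img"][130:290,150:360],(630,300)),cv2.resize(a["img"][165:235,200:290],(630,300),interpolation=cv2.INTER_CUBIC)])
cv2.imwrite("pics/d.png",im[...,::-1])
E
```

```text
t 7.92 pos [590.8  57.4  98.5] yaw 1.23 gap 11.3 ff 12.0 F [-0.5  0.  -1.2] M [-0.03  0.11  0.01] j6 0.38
MOVE 0.0 1.2 0.9 turn 0.0 j6 at goal 0.44
```

View pics/d.png

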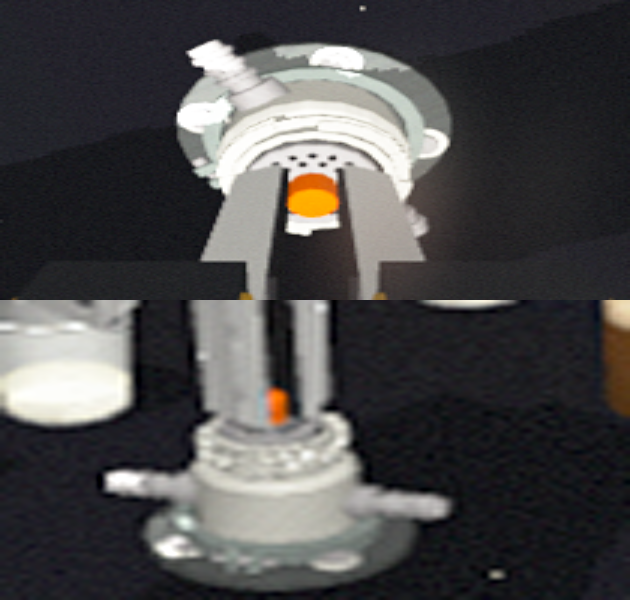

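The disc is in the mouth: it sits inside the rim at its expected height (underside about 71 mm) with almost no force. I'll let go and go over to the blue ring.

Emit:
{"method": "arm_command", "body": {"steps": [[0,0,0,0.8,0],[0.3,0,0,0.8,0],[0.3,0,0,0.8,0],[0.3,0,0,0.8,0],[0.3,0,0,-30,0],[0.3,0,0,-60,-5],[0.8,53,-135,-60,-96],[0.8,53,-135,-60,-96],[0.8,53,-135,-60,-96],[0.8,53,-135,-60,-96],[0.8,53,-135,-60,-96],[0.8,53,-135,-60,-96],[0.8,53,-135,-60,-96],[0.8,53,-135,-60,-96],[0.8,53,-135,-60,-96],[0.8,53,-135,-32,-96],[0.8,53,-135,-32,-96],[0.8,53,-135,-32,-96]]}}

```text
clock: 10.18
eef_pos: [481.6, 152.5, 131.3]
eef_rot: [3.141, 0.001, 2.906]
wrist_force: [0.1, 0.4, 0.3]
finger_gap: 75.2
finger_force: 0.0
```

```bash
python3 - <<'E'
from h import *
w=imaging.camera("wrist");save(w,"e.png",s=1.4)
s=monitor.read_state();t=np.array(s["eef_pos"]);print(t.round(1),s["eef_rot"][2],s["joints"][5])
print([(round(f["p"],2),np.round(f["rect"])) for f in find_in(w,"ring_mid")])
print(blob(w,(95,120,60),(125,255,255),minpx=100))
a=imaging.camera("scene")
print("disc",[(round(f["p"],2),np.round(f["rect"])) for f in find_in(a,"disc_mid")])
cv2.imwrite("pics/a2.png",cv2.resize(a["img"][165:235,200:290],None,fx=5,fy=5)[...,::-1])
E
```

```text
[481.7 152.5 131.5] 2.9056396975917327 -1.1006379920056364
[(0.89, array([260., 191.,  51.,  52.])), (0.86, array([155., 175.,  60.,  52.])), (0.79, array([354., 172.,  61.,  60.])), (0.68, array([186., 339.,  34.,  27.]))]
[(2914, [276.9, 208.4], [234, 162, 73, 90]), (155, [257.5, 178.5], [239, 172, 38, 20])]
disc []
```

View pics/e.png

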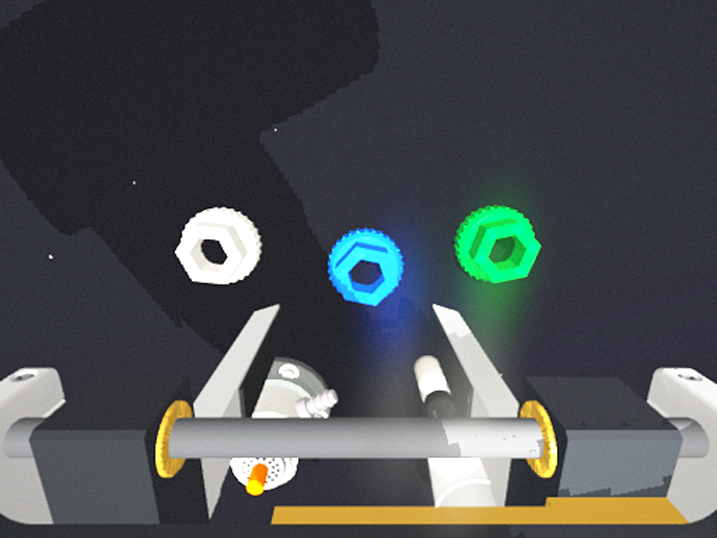

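The white nut is at raw (155,176), blue at (261,192) and green at (355,175). The disc sits flat in the housing at lower left. I'll fit the blue hex top face for its centre and angle.

```bash
cat > hexfit.py <<'E'
from h import *
from scipy.optimize import least_squares
w=imaging.camera("wrist")
s=monitor.read_state();t=np.array(s["eef_pos"]);yw=s["eef_rot"][2]
im=w["img"].astype(int);sub=im[160:222,228:296]
hsv=cv2.cvtColor(w["img"],cv2.COLOR_RGB2HSV)
blue=(hsv[...,0]>90)&(hsv[...,0]<125)&(hsv[...,1]>100)
blue[:155]=0;blue[225:]=0;blue[:,:225]=0;blue[:,300:]=0
px=sub[blue[160:222,228:296]].astype(np.float32)
_,lab,cen=cv2.kmeans(px,4,None,(3,50,.1),5,cv2.KMEANS_PP_CENTERS)
print(cen.round(),np.bincount(lab.ravel()))
d=np.linalg.norm(im[...,None,:]-cen,axis=-1).argmin(-1)
for k in np.argsort(-cen[:,1])[:2]:
    m=(blue&(d==k)).astype(np.uint8)
    n,l,st,_=cv2.connectedComponentsWithStats(m,connectivity=4);i=1+st[1:,4].argmax();m=(l==i).astype(np.uint8)
    c=cv2.findContours(m,cv2.RETR_EXTERNAL,cv2.CHAIN_APPROX_NONE)[0];c=max(c,key=len)[:,0]
    P=np.array([onz(w,*q,34.4)[:2] for q in c])
    best=None
    for a0 in np.radians(range(0,60,10)):
        def f(v):
            q=P-v[:2];ang=v[2]+np.arange(6)*np.pi/3
            return (q@np.array([np.cos(ang),np.sin(ang)])).max(1)-v[3]
        r=least_squares(f,[*P.mean(0),a0,20],loss="soft_l1")
        if best is None or r.cost<best.cost: best=r
    v=best.x;print("k",k,"n",m.sum(),"c",v[:2].round(1),"flat deg",np.degrees(v[2]).round(1)%60,"apothem",v[3].round(1),"cost",best.cost/len(P))
    dd=v[:2]-t[:2];print(" tool",(np.cos(yw)*dd[0]+np.sin(yw)*dd[1]).round(1),(np.sin(yw)*dd[0]-np.cos(yw)*dd[1]).round(1))
    cl=np.degrees(yw-np.pi/2);print(" close axis deg",cl.round(1),"turn needed (+cw)",((cl-np.degrees(v[2])+30)%60-30).round(1))
print(t.round(1),s["joints"][5])
E
python3 hexfit.py
```

```text
[[ 50.  60. 101.]
 [ 35. 145. 250.]
 [ 48. 238. 255.]
 [ 52.  75. 150.]] [ 611  608 1193  629]
k 2 n 860 c [477.  162.1] flat deg 52.6 apothem 21.4 cost 2.3744749417458095
 tool 6.6 8.3
 close axis deg 76.5 turn needed (+cw) 23.9
k 1 n 157 c [478.1 163.7] flat deg 43.900000000000006 apothem 25.7 cost 1.0074530969510687
 tool 5.9 10.1
 close axis deg 76.5 turn needed (+cw) -27.4
[481.5 152.5 131. ] -1.1006777967799202
```

```bash
python3 - <<'E'
from h import *
w=imaging.camera("wrist");save(w,"f.png",(225,155,300,225),s=8)
E
```

```text
(no output)
```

View pics/f.png

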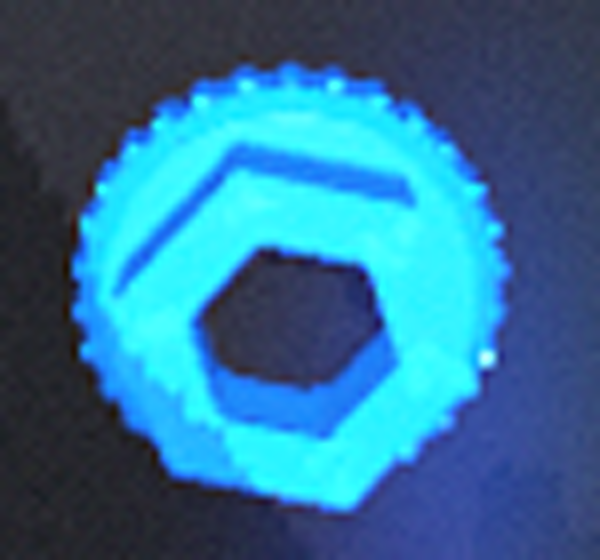

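The crop shows hex top corners at crop pixels (238,165), (413,203), (118,298), (175,475) and (345,510). I'll turn these into a centre and angle.

```bash
python3 - <<'E'
from h import *
w=imaging.camera("wrist")
s=monitor.read_state();t=np.array(s["eef_pos"]);yw=s["eef_rot"][2]
c=np.array([(238,165),(413,203),(466,378),(345,510),(175,475),(118,298)])/8+[224.5,154.5]
P=np.array([onz(w,*q,34.4)[:2] for q in c]);o=P.mean(0);q=P-o
print(o.round(1),np.hypot(*q.T).round(1),(np.degrees(np.arctan2(q[:,1],q[:,0]))%60).round(1))
z=(q[:,0]+1j*q[:,1])**6;fl=(np.degrees(np.angle(z.sum()))/6+30)%60
cl=np.degrees(yw-np.pi/2);tn=(cl-fl+30)%60-30;print("flat",fl,"turn cw",tn)
go(o[0],o[1],38,yw-np.radians(tn))
E
```

```text
[484.6 159.7] [23.3 22.8 22.3 23.6 23.2 22.3] [3.5 6.8 3.9 3.4 7.1 2.2]
flat 34.511572878050124 turn cw -18.029924282291688
t 10.53 pos [481.4 152.5 130.8] yaw 2.906 gap 75.1 ff 0.0 F [-0.  -0.4 -0.1] M [-0.02 -0.03 -0.02] j6 -1.1
MOVE -1.5 7.8 92.8 turn -18.0 j6 at goal -1.33
```

Emit:
{"method": "arm_command", "body": {"steps": [[0.65,-2,7,20,-9],[0.65,-2,7,40,-18],[0.65,-2,7,65,-18],[0.65,-2,7,82,-18],[0.65,-2,7,93,-18],[0.65,-2,7,93,-18],[0,-2,7,93,-18],[0,-2,7,93,-18],[0,-2,7,93,-18],[0,-2,7,93,-18],[0,-2,7,93,-18]], "force": 25}}

```text
clock: 11.9
eef_pos: [485.1, 158.9, 38.0]
eef_rot: [3.141, 0.001, -3.063]
wrist_force: [-1.0, 0.4, 5.3]
finger_gap: 39.5
finger_force: 25.0
```

```bash
python3 - <<'E'
from h import *
s=monitor.read_state();w=imaging.camera("wrist")
go(590.8,57.4,160,s["eef_rot"][2]);save(w,"g.png",(150,120,370,340),s=2.5)
E
```

```text
t 11.95 pos [485.1 158.9  38. ] yaw -3.063 gap 39.6 ff 25.0 F [-0.5  0.8  6.6] M [ 0.05  0.26 -0.04] j6 -1.4
MOVE -97.4 -109.4 -122.0 turn 0.0 j6 at goal 4.73
```

Emit:
{"method": "arm_command", "body": {"steps": [[0,0,0,-20,0],[0,0,0,-65,0],[0,0,0,-115,0],[0,-50,-35,-127,0],[0,-100,-70,-127,0],[0,-140,-98,-127,0],[0,-158,-110,-127,0],[0,-158,-110,-127,0],[0,-158,-110,-127,0],[0,-158,-110,-127,0]]}}

```text
clock: 13.2
eef_pos: [650.4, 62.2, 164.7]
eef_rot: [3.142, 0.0, -3.062]
wrist_force: [-0.1, 0.8, -1.2]
finger_gap: 39.7
finger_force: 25.0
```

```bash
python3 - <<'E'
from h import *
w=imaging.camera("wrist");save(w,"i.png",s=1.5)
s=monitor.read_state();print(proj(w,np.array([590.8,57.4,74])),proj(w,np.array(s["eef_pos"])-[0,0,3.6]))
go(590.8,57.4,165,s["eef_rot"][2])
m=cv2.inRange(cv2.cvtColor(w["img"],cv2.COLOR_RGB2HSV),(18,150,200),(35,255,255));m[230:]=0
ys,xs=np.nonzero(m);print("knobtop",(xs.min()+xs.max())/2,(ys.min()+ys.max())/2,len(xs),onz(w,(xs.min()+xs.max())/2,(ys.min()+ys.max())/2,93))
E
```

```text
[253.55755329 134.92384977] [253.3475439  238.33939055]
t 13.25 pos [650.5  62.1 164.8] yaw -3.063 gap 39.8 ff 25.0 F [-0.2  1.  -1.6] M [0.01 0.02 0.05] j6 -1.61
MOVE 59.9 0.0 -0.2 turn 0.0 j6 at goal 4.73
knobtop 254.0 138.0 134 [591.7  57.9  93. ]
```

View pics/i.png

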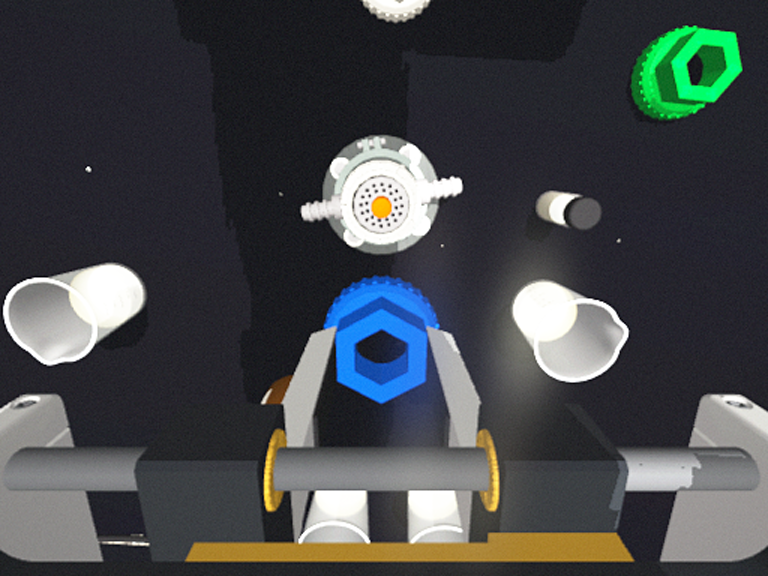

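Picture: the blue ring is held on its flats, with the hex top spanning rows 198 to 269 (raw) at column 254. The disc is seated with its knob at (254,138), and nothing else has moved. Next I'll measure the ring's offset in the hand.

```bash
python3 - <<'E'
from h import *
w=imaging.camera("wrist");s=monitor.read_state();t=np.array(s["eef_pos"]);yw=s["eef_rot"][2]
im=w["img"].astype(int)
for c in(251,254,257): print(c,[tuple(im[r,c]) for r in range(192,204)],[tuple(im[r,c]) for r in range(262,274)])
for r in(222,236,250): print(r,[im[r,c,2] for c in range(218,232)],[im[r,c,2] for c in range(278,292)])
def tool(q): 
    d=q[:2]-t[:2];return (np.cos(yw)*d[0]+np.sin(yw)*d[1]).round(1),(np.sin(yw)*d[0]-np.cos(yw)*d[1]).round(1)
z=t[2]-3.6
print("top/bot corner",tool(onz(w,254.2,198,z)),tool(onz(w,254.2,268.5,z)))
# skirt far edge, z = underside+16.5
print("skirt edge row185",tool(onz(w,254,185,t[2]-21.5)))
g=im.sum(2)
print("neck row",[g[136,c] for c in range(222,288)])
print("neck col",[g[r,254] for r in range(100,172)])
E
```

```text
251 [(np.int64(19), np.int64(127), np.int64(245)), (np.int64(21), np.int64(124), np.int64(245)), (np.int64(17), np.int64(130), np.int64(247)), (np.int64(33), np.int64(143), np.int64(252)), (np.int64(33), np.int64(141), np.int64(252)), (np.int64(27), np.int64(140), np.int64(253)), (np.int64(30), np.int64(131), np.int64(251)), (np.int64(31), np.int64(97), np.int64(214)), (np.int64(21), np.int64(82), np.int64(179)), (np.int64(20), np.int64(79), np.int64(179)), (np.int64(15), np.int64(77), np.int64(178)), (np.int64(21), np.int64(79), np.int64(177))] [(np.int64(21), np.int64(135), np.int64(250)), (np.int64(16), np.int64(138), np.int64(250)), (np.int64(29), np.int64(136), np.int64(250)), (np.int64(26), np.int64(136), np.int64(252)), (np.int64(24), np.int64(143), np.int64(255)), (np.int64(32), np.int64(99), np.int64(218)), (np.int64(26), np.int64(36), np.int64(72)), (np.int64(32), np.int64(30), np.int64(38)), (np.int64(26), np.int64(26), np.int64(37)), (np.int64(28), np.int64(32), np.int64(40)), (np.int64(28), np.int64(28), np.int64(43)), (np.int64(27), np.int64(31), np.int64(43))]
254 [(np
[... 4965 characters left out ...]
p.int64(718), np.int64(647), np.int64(722), np.int64(741), np.int64(752), np.int64(569), np.int64(363), np.int64(435), np.int64(450), np.int64(447), np.int64(451), np.int64(445), np.int64(445), np.int64(440), np.int64(443), np.int64(441), np.int64(438), np.int64(438), np.int64(438), np.int64(413), np.int64(666), np.int64(698), np.int64(681), np.int64(734), np.int64(480), np.int64(50), np.int64(605), np.int64(720), np.int64(720), np.int64(678), np.int64(562), np.int64(763), np.int64(765), np.int64(757), np.int64(737), np.int64(723), np.int64(712), np.int64(579), np.int64(407), np.int64(364), np.int64(372), np.int64(375), np.int64(368), np.int64(371), np.int64(194), np.int64(80), np.int64(87)]
```

```bash
python3 - <<'E'
from h import *
w=imaging.camera("wrist");s=monitor.read_state();t=np.array(s["eef_pos"]);yw=s["eef_rot"][2]
im=w["img"].astype(int)
print(im[176:230,254,2].tolist())
def tool(q): 
    d=q[:2]-t[:2];return (np.cos(yw)*d[0]+np.sin(yw)*d[1]).round(1),(np.sin(yw)*d[0]-np.cos(yw)*d[1]).round(1)
for r in range(200,212): print(r,tool(onz(w,254,r,t[2]-3.6))[0],end=" ")
print("\nskirt top far edge",[(r,tool(onz(w,254,r,t[2]-21.5))[0]) for r in(182,184,186,188,190)])
print("knob",tool(onz(w,254,138,93)))
# mouth: neck rim outer/inner fit via dark gap between disc and rim (row 136: cols 235,268; col 254: rows 117?,155)
print("neck edges", tool(onz(w,254,116.5,74)),tool(onz(w,254,155,74)),tool(onz(w,235,136,74)),tool(onz(w,272.3,136,74)))
E
```

```text
[38, 38, 36, 31, 35, 32, 35, 27, 111, 170, 183, 178, 171, 235, 247, 246, 246, 245, 251, 252, 253, 238, 180, 170, 178, 171, 173, 173, 171, 186, 252, 254, 252, 251, 251, 251, 251, 251, 251, 251, 252, 252, 255, 210, 62, 37, 41, 47, 45, 46, 46, 45, 41, 44]
200 26.7 201 26.0 202 25.4 203 24.7 204 24.0 205 23.4 206 22.7 207 22.0 208 21.3 209 20.6 210 20.0 211 19.3 
skirt top far edge [(182, np.float64(33.8)), (184, np.float64(32.4)), (186, np.float64(30.9)), (188, np.float64(29.5)), (190, np.float64(28.0))]
knob (np.float64(58.9), np.float64(0.4))
neck edges (np.float64(76.0), np.float64(0.5)) (np.float64(41.4), np.float64(0.5)) (np.float64(58.9), np.float64(-16.8)) (np.float64(58.8), np.float64(17.1))
```

The ring's offset in the hand is about (0.1, 0.4) mm, and the mouth measures (58.7, 0.4) mm in the same frame, so the shift is 58.7 along tool x.

Emit:
{"method": "arm_command", "body": {"steps": [[0,30,0,0,0],[0,58.7,0,0,0],[0,58.7,0,0,0],[0,58.7,0,25,0],[0,58.7,0,45,0],[0,58.7,0,52,0],[0,58.7,0,54,0],[0,58.7,0,55,0],[0,58.7,0,55,0]]}}

```text
clock: 14.48
eef_pos: [592.7, 56.9, 110.0]
eef_rot: [-3.142, 0.001, -3.063]
wrist_force: [-0.4, -1.3, -1.5]
finger_gap: 40.0
finger_force: 25.0
```

```bash
python3 - <<'E'
from h import *
go(591,57.5,100,-3.063)
E
```

```text
t 14.47 pos [592.7  56.9 110. ] yaw -3.063 gap 40.0 ff 25.0 F [-0.4 -1.3 -1.5] M [-0.    0.03 -0.  ] j6 -1.61
MOVE 1.6 0.7 10.0 turn -0.0 j6 at goal 4.73
```

Emit:
{"method": "arm_command", "body": {"steps": [[0,0,0,1,0],[0,0,0,2,0],[0,0,0,3,0],[0,0,0,3,0]]}}

```text
clock: 14.98
eef_pos: [592.4, 56.9, 106.4]
eef_rot: [-3.142, -0.0, -3.063]
wrist_force: [-0.4, 0.5, -1.4]
finger_gap: 39.3
finger_force: 25.0
```

Emit:
{"method": "arm_command", "body": {"steps": [[0,0,0,1,0],[0,0,0,2,0],[0,0,0,2,0]]}}

```text
clock: 15.35
eef_pos: [592.7, 56.9, 105.8]
eef_rot: [-3.141, 0.001, -3.063]
wrist_force: [-4.4, -0.6, 10.8]
finger_gap: 39.8
finger_force: 25.0
```

Emit:
{"method": "arm_command", "body": {"steps": [[0,0,0,-0.5,0],[0,0,0,-0.5,5],[0,0,0,-0.3,10],[0,0,0,-0.1,15],[0,0,0,0.2,20],[0,0,0,0.2,20]]}}

```text
clock: 16.1
eef_pos: [592.7, 56.8, 104.7]
eef_rot: [3.141, 0.001, 2.871]
wrist_force: [-0.1, -0.6, 3.1]
finger_gap: 39.8
finger_force: 25.0
```

```bash
python3 - <<'E'
from h import *
go(592.7,56.9,100,-3.063)
E
```

```text
t 16.1 pos [592.7  56.8 104.7] yaw 2.871 gap 39.8 ff 25.0 F [-0.1 -0.6  3.1] M [-0.16  0.1  -0.08] j6 -1.27
MOVE -0.0 0.1 4.7 turn -20.0 j6 at goal 4.73
```

Emit:
{"method": "arm_command", "body": {"steps": [[0,0,0,0.4,5],[0,0,0,0.8,10],[0,0,0,1.1,15],[0,0,0,1.5,20],[0,0,0,1.8,25],[0,0,0,1.8,25]]}}

```text
clock: 16.85
eef_pos: [592.6, 56.8, 102.9]
eef_rot: [3.141, 0.001, 2.437]
wrist_force: [-1.8, -2.1, 5.9]
finger_gap: 39.6
finger_force: 25.0
```

```bash
python3 - <<'E'
from h import *
go(592.7,56.9,100,-3.063)
E
```

```text
t 16.85 pos [592.6  56.8 102.9] yaw 2.437 gap 39.6 ff 25.0 F [-1.8 -2.1  5.9] M [-0.47  0.27 -0.02] j6 -0.83
MOVE 0.0 0.2 2.9 turn -44.9 j6 at goal 4.73
```

Emit:
{"method": "arm_command", "body": {"steps": [[0,0,0,0.3,5],[0,0,0,0.7,10],[0,0,0,1.1,15],[0,0,0,1.1,15]]}}

```text
clock: 17.35
eef_pos: [592.6, 56.7, 101.8]
eef_rot: [3.141, 0.0, 2.175]
wrist_force: [-1.9, -2.5, 6.7]
finger_gap: 39.7
finger_force: 25.0
```

```bash
python3 - <<'E'
from h import *
go(592.7,56.9,100,-3.063)
E
```

```text
t 17.35 pos [592.6  56.7 101.8] yaw 2.175 gap 39.7 ff 25.0 F [-1.9 -2.5  6.7] M [-0.56  0.45 -0.04] j6 -0.57
MOVE 0.1 0.2 1.8 turn -59.9 j6 at goal 4.73
```

Emit:
{"method": "arm_command", "body": {"steps": [[0,0,0,0.3,4],[0,0,0,0.6,8],[0,0,0,0.6,8]]}}

```text
clock: 17.73
eef_pos: [592.5, 56.6, 101.3]
eef_rot: [3.142, 0.0, 2.036]
wrist_force: [-2.6, -2.4, 7.3]
finger_gap: 39.7
finger_force: 25.0
```

```bash
python3 - <<'E'
from h import *
go(592.7,56.9,100,-3.063)
E
```

```text
t 17.73 pos [592.5  56.6 101.3] yaw 2.036 gap 39.7 ff 25.0 F [-2.6 -2.4  7.3] M [-0.65  0.59 -0.09] j6 -0.43
MOVE 0.2 0.3 1.3 turn -67.9 j6 at goal 4.73
```

Emit:
{"method": "arm_command", "body": {"steps": [[0,0,0,0.3,4],[0,0,0,0.6,8],[0,0,0,0.6,8]]}}

```text
clock: 18.1
eef_pos: [592.4, 56.5, 100.7]
eef_rot: [-3.141, 0.001, 1.896]
wrist_force: [-2.8, -2.9, 8.4]
finger_gap: 39.8
finger_force: 25.0
```

```bash
python3 - <<'E'
from h import *
for i in range(3): go(592.7,56.9,100,-3.063);imaging.camera("wrist")
E
```

```text
t 18.1 pos [592.4  56.5 100.7] yaw 1.896 gap 39.8 ff 25.0 F [-2.8 -2.9  8.4] M [-0.76  0.81 -0.08] j6 -0.29
MOVE 0.3 0.4 0.7 turn -75.9 j6 at goal 4.73
t 18.15 pos [592.4  56.5 100.7] yaw 1.897 gap 39.9 ff 25.0 F [-3.7 -2.6  6.6] M [-0.74  0.88 -0.04] j6 -0.29
MOVE 0.3 0.4 0.7 turn -75.8 j6 at goal 4.73
t 18.2 pos [592.4  56.5 100.7] yaw 1.897 gap 39.8 ff 25.0 F [-3.9 -2.5  8.8] M [-0.76  0.8  -0.05] j6 -0.29
MOVE 0.3 0.4 0.7 turn -75.8 j6 at goal 4.73
```

Emit:
{"method": "arm_command", "body": {"steps": [[0,0,0,0.3,4],[0,0,0,0.5,7],[0,0,0,0.5,7]]}}

```text
clock: 18.62
eef_pos: [592.4, 56.5, 100.3]
eef_rot: [-3.141, 0.001, 1.774]
wrist_force: [-4.8, -2.4, 9.8]
finger_gap: 39.5
finger_force: 25.0
```

```bash
python3 - <<'E'
from h import *
for i in range(2): go(592.7,56.9,100,-3.063);imaging.camera("wrist")
E
```

```text
t 18.62 pos [592.4  56.5 100.3] yaw 1.774 gap 39.5 ff 25.0 F [-4.8 -2.4  9.8] M [-0.73  0.96 -0.01] j6 -0.17
MOVE 0.3 0.4 0.3 turn -82.8 j6 at goal 4.73
t 18.68 pos [592.4  56.5 100.3] yaw 1.775 gap 39.6 ff 25.0 F [-5.  -3.4  9.1] M [-0.82  1.   -0.03] j6 -0.17
MOVE 0.3 0.4 0.3 turn -82.8 j6 at goal 4.73
```

Emit:
{"method": "arm_command", "body": {"steps": [[0,0,0,0.2,3],[0,0,0,0.4,6],[0,0,0,0.4,6]]}}

```text
clock: 19.1
eef_pos: [592.3, 56.4, 99.9]
eef_rot: [-3.141, 0.001, 1.669]
wrist_force: [-6.0, -3.7, 11.5]
finger_gap: 39.5
finger_force: 25.0
```

```bash
python3 - <<'E'
from h import *
for i in range(2): go(592.7,56.9,100,-3.063);imaging.camera("wrist")
E
```

```text
t 19.1 pos [592.3  56.4  99.9] yaw 1.669 gap 39.5 ff 25.0 F [-6.  -3.7 11.5] M [-0.89  1.16  0.  ] j6 -0.06
MOVE 0.4 0.5 -0.1 turn -88.9 j6 at goal 4.73
t 19.15 pos [592.3  56.5  99.9] yaw 1.67 gap 40.1 ff 25.0 F [-4.7 -4.6 11.1] M [-0.91  1.15 -0.01] j6 -0.07
MOVE 0.4 0.4 -0.1 turn -88.8 j6 at goal 4.73
```

Emit:
{"method": "arm_command", "body": {"steps": [[0,-0.4,-0.6,0.1,2],[0,-0.4,-0.6,0.3,5],[0,-0.4,-0.6,0.3,5]]}}

```text
clock: 19.58
eef_pos: [592.1, 56.2, 99.9]
eef_rot: [3.141, 0.0, 1.582]
wrist_force: [-4.0, -2.0, 10.7]
finger_gap: 39.7
finger_force: 25.0
```

```bash
python3 - <<'E'
from h import *
for i in range(2): go(592.7,56.9,100,-3.063);imaging.camera("wrist")
E
```

```text
t 19.57 pos [592.1  56.2  99.9] yaw 1.582 gap 39.7 ff 25.0 F [-4.  -2.  10.7] M [-0.51  0.81  0.05] j6 0.02
MOVE 0.6 0.6 -0.1 turn -93.8 j6 at goal 4.73
t 19.62 pos [592.1  56.2  99.9] yaw 1.583 gap 39.5 ff 25.0 F [-3.9 -2.2 10.6] M [-0.47  0.83  0.03] j6 0.02
MOVE 0.7 0.6 -0.1 turn -93.8 j6 at goal 4.73
```

Emit:
{"method": "arm_command", "body": {"steps": [[0,-0.2,-0.4,0.2,2],[0,-0.2,-0.4,0.3,4],[0,-0.2,-0.4,0.3,4]]}}

```text
clock: 20.05
eef_pos: [591.6, 56.2, 99.8]
eef_rot: [3.141, 0.0, 1.513]
wrist_force: [-5.2, -2.0, 13.8]
finger_gap: 39.5
finger_force: 25.1
```

```bash
python3 - <<'E'
from h import *
for i in range(3): go(592.7,56.9,100,-3.063);imaging.camera("wrist")
E
```

```text
t 20.05 pos [591.6  56.2  99.8] yaw 1.513 gap 39.5 ff 25.1 F [-5.2 -2.  13.8] M [-0.37  1.15  0.5 ] j6 0.09
MOVE 0.8 1.1 -0.2 turn -97.8 j6 at goal 4.73
t 20.1 pos [591.6  56.2  99.8] yaw 1.514 gap 39.6 ff 25.1 F [-5.2 -2.1 12.4] M [-0.39  1.15  0.5 ] j6 0.09
MOVE 0.8 1.1 -0.2 turn -97.8 j6 at goal 4.73
t 20.15 pos [591.6  56.2  99.8] yaw 1.514 gap 39.9 ff 25.1 F [-5.  -2.1 12.7] M [-0.39  1.17  0.49] j6 0.09
MOVE 0.8 1.1 -0.2 turn -97.8 j6 at goal 4.73
```

Mz jumped to 0.5 N m at the expected home height (ring top about 22 mm above the mouth), so the ring is at its stop. I'll let go and back away.

Emit:
{"method": "arm_command", "body": {"steps": [[0.65,0,0,-0.3,0],[0.65,0,0,-0.3,0],[0.65,0,0,-0.3,0],[0.65,0,0,-0.3,0],[0.65,0,0,-15,0],[0.65,0,0,-50,0],[0.65,-30,0,-90,0],[0.65,-60,0,-90,0],[0.65,-60,0,-90,0],[0.65,-60,0,-90,0]]}}

```text
clock: 21.45
eef_pos: [587.8, -3.1, 188.9]
eef_rot: [-3.142, -0.0, 1.51]
wrist_force: [0.4, -0.6, -0.3]
finger_gap: 60.7
finger_force: 0.0
```

```bash
python3 - <<'E'
from h import *
w=imaging.camera("wrist");b=imaging.camera("side");a=imaging.camera("scene")
im=np.hstack([cv2.resize(w["img"][60:260,160:360],(390,390)),np.vstack([cv2.resize(q,(390,195),interpolation=cv2.INTER_CUBIC) for q in(a["img"][175:235,180:300],b["img"][180:240,210:330])])])
cv2.imwrite("pics/z.png",im[...,::-1])
go(592,57,190,1.5)
E
```

```text
t 21.6 pos [587.8  -2.8 188.5] yaw 1.51 gap 61.3 ff 0.0 F [-0.3  0.1  0.4] M [-0.11  0.07 -0.04] j6 -0.01
MOVE 60.0 0.6 -1.5 turn 0.6 j6 at goal 0.17
```

View pics/z.png

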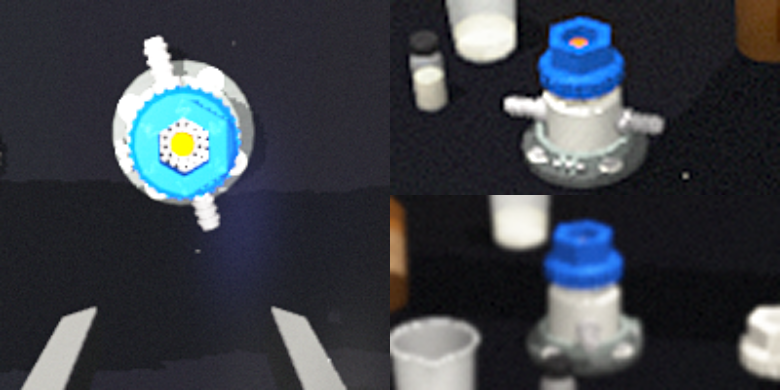

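The ring sits level and home over the disc, with the knob visible through the hole at wrist-crop (182,145). The nozzle line heads about 102–104° both before and after, so the housing has not twisted. The glassware is unmoved.

```bash
python3 -c "
from cell import job
print(job.sign_off())"
```

```text
the job is handed in; nothing more can be done
None
```

The strainer disc is seated knob up, the blue ring is screwed down to its stop at about 0.5 N m (housing not visibly twisted, glassware not moved), and the job was handed in at about 22 s; no verdict came back.

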